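# Raise the docket card and hold the spring clip gaping around its edge

## Robot

A 6-joint arm with a two-finger parallel gripper is mounted at the origin on the work surface. World frame = base frame: x ahead of the robot, y to its left, z up, the work surface at z = 0. Lengths are in m, angles in rad, forces in N, time in s.
With the tool pointing down it reaches from about 0.3 to 0.775 m from the base axis. Payload 14.6 kg.
Tool frame: the origin (TCP) lies at the very end of the fingers, on their centre line; the grasp point (between the pads) lies 19 mm behind it (r.hold_point_z is the distance from the TCP to the grasp point, in m); z points along the fingers, y is the line along which they close (so a half turn about z gives the same grasp; the last joint's range is limited). The gripper opens to 94 mm and grips with 3 to 60 N. Pads are 16 mm wide; open, the fingers measure 119 mm over their backs; the gripper's body (75 mm by 177 mm) begins 78 mm behind the grasp point.
Start: joints at [1.04, 0.3, 1.521, -0, 1.321, -0.067], TCP at [0.246, 0.492, 0.182] pointing down, gripper open.
Joint ranges: [-3.03, 3.03], [-0.79, 2.21], [0.23, 2.52], [-1.04, 4.18], [0, 3.07], [-2.55, 2.55]. Speed limits (rad/s): [2.22, 2.22, 2.57, 3.14, 3.14, 3.14].

## Interface

Orientations are given as a unit quaternion [x, y, z, w].
In Python, from bench import r, grab_frame, get_calibration, nets gives the robot as it stands.
- The arm moves only by the tool carry_out, never from a script. Its argument "plan" is one flat list of numbers, 5 for each row, row after row: the gripper command: -1 is fully open, 1 is shut, values between are in proportion, then the shift along the tool's x, y, z normalised to -1 to 1, where 1 is 100 mm, then the turn about the tool's z normalised to -1 to 1, where 1 is 90 degrees. A call has exactly 5 rows; each row is the pose to reach, as a shift and turn from the pose commanded when the call began, along the tool's axes at that moment; what a row does not reach only later rows make up. A row lasts 1/12 s, in which the tool goes at most 41.7 mm and 7.16 degrees, less where a joint would pass 70% of its speed; a pose out of reach is approached as far as the arm can. A call with a number of a shift or a turn outside -1 to 1 is refused whole. A call with a gripper value outside its range is refused whole. The fingers move at their own pace and stop on an object; "force" is the grip in N (left out, the last holds). Time passes only in rows, so rows that repeat a pose let the fingers close, or fill a call up. It gives the time, the measured TCP pose, the force, the opening and the grip force at its end, in the units of the state.
- r.sense(): the state, without advancing time (a new reading comes with each control period).
- grab_frame(name): name is "side" or "top" or "wrist"; returns (picture, depth): 400x640x3 uint8, red, green, blue; 400x640 float32, m along the optical axis (not along the pixel's ray), 0 where there is no reading.
- get_calibration(name): a dict with "fx", "fy", "cx", "cy" (pixels), "R" (3x3) and "t" (3): a world point X has camera coordinates R X + t. Camera axes: x right, y down, z forward; pixel columns grow to the right and rows downward; lengths in m; the calibration is good to about 2 mm. A picture is of the moment at which its call begins: read the wrist's pose just before it. get_calibration takes no time and is no camera call; for the wrist camera it gives the pose at the moment of the call.
- r.close_job(): hands the job in; it is judged then, once.
Trained networks look in the newest picture that a camera, given by its name, has taken for a name from the list of things; names that differ only in an ending like _2 or _b are one class to them, and where a whole thing is asked for, a point or a joint stands for the part that bears it (a point fixed in the world has none). Each returns a list of dicts, best first, with "confidence" (0 to 1); they miss things now and then, are a little off and sometimes report something else, mostly with a low value. They report only what shows in the picture. A call takes as long as a camera call. They do not tell look-alikes from the thing itself.
- nets.trace(camera, name): "mask" (400x640 bool, what is visible of it) and "box" ([left, top, width, height] in pixels, round what is visible of it).
The state is a dict: "time": time; "joint_positions": joint angles; "dq": joint speeds; "joint_torque": joint torques, N m; "tool_pos": TCP position; "orientation": TCP orientation; "ft_force": force on the tool from outside, world axes, zero at the start; "torque": the same for the moment, N m; "finger_gap": finger opening in m; "gripper_force": force on a finger pad.
Only numpy, scipy, OpenCV 4.12 (cv2) and the standard library are available. Lean on these libraries where they do the work, as an engineer would, in place of code of your own. Each camera call takes 0.05 s, during which the arm holds its last target. There are 200 camera calls.

## Task

At the card stand, pull the black knob fully out so that the card springs up, then push the knob fully home so that the card is locked up. Then squeeze the tails of the spring clip to take it off its parking rail, and hold it upright and gaping wide around the middle of the card's top edge, jaws well down on both sides and parallel to the card, but touching neither card nor stand, so that a docket can be slipped in. Finish while still holding the clip open there; leave the seal discs, tong handle, maple block and hand stamp where they are.

Things in the scene. Friction and masses are not known exactly. Their poses are not given: they have to be found in the camera images.
- stand: Card stand: fixed aluminium box 80 (x) x 140 (y) x 80 mm high on a dark 100 x 160 x 6 mm foot. Origin at the centre of its underside, z up; its front, with the knob, faces its own -x. The card stands up through a slot along y in the middle of its top.
- knob (a point): Centre of the black round knob on the front of the stand, 50 mm above the table: a cylinder of 24 mm diameter and 20 mm length along the stand's x, on an 8 mm stem; home, its back end is 30 mm clear of the stand's front face and its centre 40 mm. Axes as the stand's: pulling out moves it along -x. Easily pinched from above across y.
- bolt (a joint): How far the knob is pulled out, m: 0 home (as at the start), 0.030 fully out. It clicks over a detent hump at about 5 mm and another at about 25 mm, about 5 N each, and otherwise slides with about 1 N. The card is released only beyond about 26 mm, and rises within about 0.5 s.
- card_edge (a point): Middle of the top edge of the card, a stiff upright white board 3 mm thick (along x) and 100 mm wide (along y). Axes as the stand's. Edge 92 mm above the table at the start (12 mm above the stand's top), 122 mm when up (42 mm above the stand's top).
- card (a joint): How far the card has risen, m: 0 at the start, 0.030 up. A spring lifts it; with the card up, the knob pushed home locks it there.
- rail: Clip parking rail: fixed foot 110 (x) x 90 (y) x 12 mm with an upright steel plate 4 mm thick (x), 70 mm long (y), its top edge 72 mm above the table. Origin at the centre of its underside, z up.
- clip: Loose steel spring clip, 48 mm wide (y), about 90 g, astride the rail's top edge, jaws down, tails up. Origin in the middle of its pivot pin (10 mm diameter, along y); z up. Symmetric in x. Tails 40 mm wide (y) reach 42 mm above the pivot, 47 mm over their outer faces at the top; fully squeezed: parallel, 16 mm over the outer faces, 47 mm high. Jaw tips 32 mm below the pivot (29 when gaping).
- clip_a (a joint): Swing of the half of the clip at its own +x, rad: 0 with the jaws shut on the 4 mm rail, 0.35 at the stop with the tails fully squeezed along x and the jaws gaping about 24 mm. Squeezing takes about 6 N at the tails. Springs shut when let go.
- clip_b (a joint): Swing of the other half (at -x); the same as clip_a, to which it is geared.
- seal1: Bystander: loose lead seal disc, 30 mm diameter, 7 mm high; origin under its centre.
- seal2: Bystander: another such seal disc.
- seal3: Bystander: another such seal disc.
- tong: Bystander: loose copper tong handle, a bent rod of 18 mm diameter and about 180 mm length lying on the table along its x; origin under its middle.
- block: Bystander: loose maple stamping block 60 x 100 x 35 mm; origin under its centre.
- handstamp: Bystander: loose upright wooden hand stamp, 36 mm diameter, 82 mm high; origin under its centre.
There are look-alikes about, which are no part of the job. Of the things that look like the stand, the largest one is meant.

How it is judged:
On the way, in this order (a step that is already met when the one before it is completed fails the run):
1. the knob is fully out and the card has sprung up (value of joint each of bolt, card above 0.026 m), for 0.1 s.
2. the knob is home again with the card locked up (value of joint bolt below 0.004 m and value of joint card above 0.026 m), for 0.2 s.
3. the clip is held open, lifted clear of its rail (value of joint clip_a above 0.22 rad and height (world z) of clip above 0.11 m and contact force between the fingers and clip above 2 N), for 0.2 s.
At the end, for the whole second after the job is handed in: Knob home and card up (4 mm each); clip at rest in the fingers, halves swung open over 0.22 rad, astride the card's top edge: edge within 8 mm of its mid-plane, 20 mm of the card's middle, 4 to 20 mm below the pivot; parallel and upright within 0.2 rad; touching neither card, stand nor rail (all of step 2 and value of joint each of clip_a, clip_b above 0.22 rad and contact force between the fingers and clip above 2 N and contact force between clip and stand below 0.3 N and contact force between clip and rail below 0.3 N and x of card_edge in the frame of clip between -0.008 and 0.008 m and y of card_edge in the frame of clip between -0.02 and 0.02 m and z of card_edge in the frame of clip between -0.02 and -0.004 m and angle between the y axis of clip and the y axis of card_edge, either way round below 0.2 rad and angle between clip's own z axis and vertical below 0.2 rad and linear speed of clip below 0.03 m/s); the arm keeps its last pose, push and grip.
It fails at once if a seal disc, the tong handle, the maple block or the hand stamp is shifted by more than 20 mm (distance of any of seal1, seal2, seal3, tong, block, handstamp from where it was at the start of the episode above 0.02 m).
It also fails if it takes over 48 s, if anything falls off the work surface, if the arm or the gripper's body presses on something with over 40 N, if the wrist force passes 120 N, or if a joint passes its speed limit or range.

## Working session

There is one attempt and no reset: what is moved stays moved. The work goes in short steps, Python scripts to look and compute and a tool call to move; the robot and the scene stay as the last step left them, time stands still between calls to the robot, and variables do not carry over. Pictures are saved under pics/ and viewed, at most 10 in all, crops included, and the job is handed in when it is done.

Besides the shell and the picture viewer there is one more tool, called after "Emit:" by a JSON object that holds its "op" and its "data", one argument or row to a line. carry_out: Moves the arm, as the interface text tells. Scaled input: -1 to 1 covers 100 mm each way for a shift and 90 degrees each way for a turn. Its arguments: {"type":"object","properties":{"plan":{"type":"array"},"force":{"type":"number"}},"required":["plan"]}

```bash
mkdir -p pics; ls
cat > h.py <<'E'
import numpy as np,cv2
from bench import r,grab_frame,get_calibration,nets
def world(cam,depth,mask=None,c=None):
    c=c or get_calibration(cam)
    v,u=np.nonzero((depth>0)&(mask if mask is not None else True))
    d=depth[v,u]
    P=np.c_[(u-c["cx"])/c["fx"]*d,(v-c["cy"])/c["fy"]*d,d]
    return (P-np.array(c["t"]))@np.array(c["R"]),np.c_[u,v]
E
python3 - <<'E'
from h import *
s=r.sense();print(s["time"],s["tool_pos"],s["orientation"],s["finger_gap"],s["ft_force"],r.hold_point_z)
for cam in ["top","side"]:
    p,d=grab_frame(cam);cv2.imwrite(f"pics/{cam}0.png",p[:,:,::-1]);np.savez(f"{cam}0.npz",p=p,d=d)
    for n in ["stand","knob","rail","clip","card_edge"]:
        for o in nets.trace(cam,n)[:4]:
            W,_=world(cam,d,o["mask"])
            print(cam,n,round(o["confidence"],2),o["box"],np.round(np.median(W,0),3),np.round(np.percentile(W,[2,98],axis=0),3).tolist() )
E
```

```text
pics
0.0 [0.24589726 0.49164805 0.18149291] [ 2.29824892e-01  9.73231834e-01 -5.33688368e-04 -1.78714108e-04] 0.09409361796336972 [ 0.675835   -0.13588587  0.58043136] 0.0188
top stand 0.78 [237.2, 115.8, 39.9, 33.6] [0.769 0.18  0.052] [[0.728, 0.134, 0.0], [0.807, 0.231, 0.06]]
top stand 0.77 [173.7, 229.3, 47.4, 44.6] [0.475 0.324 0.053] [[0.431, 0.282, 0.001], [0.515, 0.378, 0.059]]
top stand 0.66 [241.9, 174.7, 65.9, 57.1] [0.584 0.128 0.078] [[0.52, 0.06, -0.0], [0.645, 0.204, 0.09]]
top knob 0.6 [198.3, 259.5, 9.5, 16.1] [0.429 0.322 0.038] [[0.419, 0.313, -0.001], [0.448, 0.339, 0.044]]
top knob 0.4 [253.4, 142.0, 6.3, 9.4] [0.726 0.183 0.039] [[0.719, 0.175, 0.031], [0.737, 0.191, 0.045]]
top rail 0.72 [382.5, 167.4, 45.3, 50.2] [ 0.594 -0.183  0.012] [[0.55, -0.244, 0.002], [0.665, -0.143, 0.072]]
top rail 0.44 [252.9, 191.4, 39.7, 12.3] [0.596 0.134 0.091] [[0.583, 0.098, 0.081], [0.606, 0.181, 0.095]]
top clip 0.82 [401.4, 173.0, 20.6, 22.3] [ 0.614 -0.198  0.092] [[0.586, -0.222, 0.034], [0.632, -0.174, 0.12]]
top clip 0.61 [404.2, 172.5, 21.4, 15.8] [ 0.621 -0.201  0.09
[... 1145 characters left out ...]
1, -0.115, 0.119]]
side clip 0.72 [389.6, 246.8, 14.6, 29.3] [ 0.62  -0.204  0.099] [[0.608, -0.222, 0.077], [0.632, -0.182, 0.119]]
side clip 0.71 [383.0, 261.6, 4.5, 23.0] [ 0.594 -0.205  0.077] [[0.579, -0.215, 0.051], [0.606, -0.179, 0.119]]
side clip 0.59 [379.2, 249.8, 28.4, 36.5] [ 0.611 -0.205  0.087] [[0.583, -0.222, 0.052], [0.629, -0.179, 0.119]]
side card_edge 0.57 [289.8, 149.5, 29.5, 26.9] [0.594 0.135 0.087] [[0.581, 0.088, 0.078], [0.609, 0.189, 0.094]]
side card_edge 0.53 [223.4, 134.4, 12.0, 12.8] [0.479 0.321 0.059] [[0.471, 0.303, 0.054], [0.484, 0.351, 0.064]]
side card_edge 0.37 [352.0, 134.5, 13.9, 13.4] [0.78  0.182 0.058] [[0.777, 0.152, 0.053], [0.79, 0.209, 0.063]]
```

Run:
```python
from h import *
ims=[cv2.resize(cv2.imread(f"pics/{c}0.png")[y:y+190,x:x+320],(800,475))[:,:] for c,x,y in [("top",160,100),("side",180,110)]]
cv2.imwrite("pics/t.png",ims[0]);cv2.imwrite("pics/s.png",ims[1])
z=np.load("top0.npz");zs=np.load("side0.npz")
# stand geometry
for cam,q in [("top",z),("side",zs)]:
    W,uv=world(cam,q["d"])
    near=(abs(W[:,0]-.585)<.14)&(abs(W[:,1]-.13)<.14)
    T=W[near&(abs(W[:,2]-.08)<.004)]
    print(cam,"top",len(T),np.round(cv2.minAreaRect(T[:,:2].astype(np.float32)*1000),3) if 0 else cv2.minAreaRect(T[:,:2].astype(np.float32)*1000))
    K=W[near&(W[:,2]>.088)]
    print("card",len(K),cv2.minAreaRect(K[:,:2].astype(np.float32)*1000),K[:,2].max())
    n2=(abs(W[:,0]-.61)<.1)&(abs(W[:,1]+.2)<.1)
    F=W[n2&(abs(W[:,2]-.012)<.003)];print("foot",len(F),cv2.minAreaRect(F[:,:2].astype(np.float32)*1000))
    F=W[n2&(W[:,2]>.1)];print("tails",len(F),cv2.minAreaRect(F[:,:2].astype(np.float32)*1000),F[:,2].max())
```

```text
top top 1676 ((595.4651489257812, 137.37249755859375), (80.47888946533203, 139.65289306640625), 14.77747917175293)
card 66 ((595.9879150390625, 137.252197265625), (4.491050720214844, 98.41407775878906), 15.247991561889648) 0.09567940330626405
foot 785 ((607.5064697265625, -194.93966674804688), (90.1435546875, 110.6052474975586), 70.30264282226562)
tails 137 ((607.686279296875, -196.55848693847656), (38.884857177734375, 47.69489288330078), 70.611328125) 0.12291893467669313
side top 1219 ((594.4600219726562, 135.01333618164062), (81.71780395507812, 141.4418182373047), 14.45469856262207)
card 76 ((594.0017700195312, 134.33602905273438), (5.200733184814453, 98.87228393554688), 15.064804077148438) 0.09424638958704688
foot 1596 ((606.7588500976562, -197.41943359375), (91.3174819946289, 110.44373321533203), 69.90034484863281)
tails 214 ((606.36474609375, -199.55642700195312), (41.65648651123047, 46.79136657714844), 69.69164276123047) 0.12205836819240816
```

View pics/t.png

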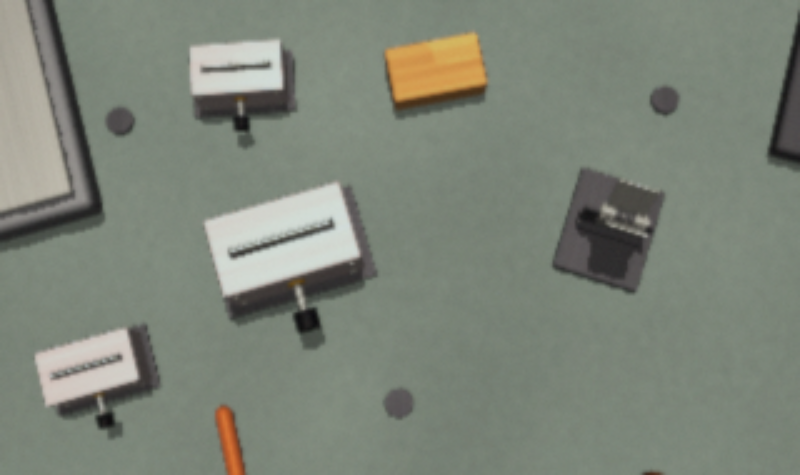

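View pics/s.png

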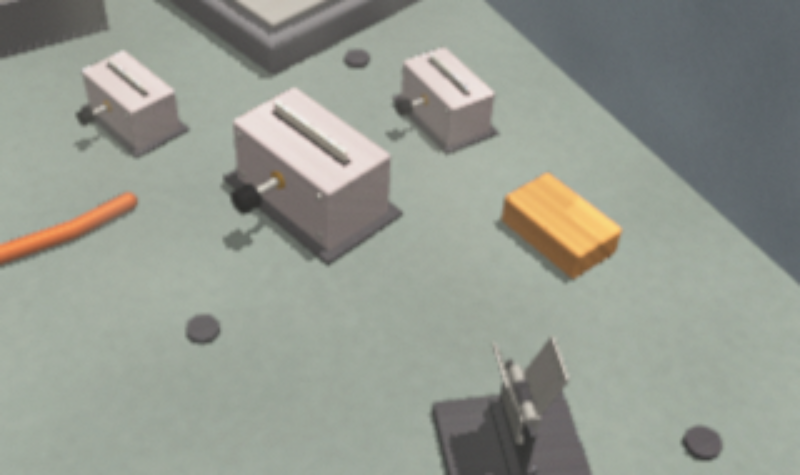

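Candidates in the top crop are the big stand at (283,245) with its knob at (306,319), and the small look-alikes at (237,75) and (88,367). I choose the big one: it measures 80 x 140 mm, is turned about 14.8°, and its knob is near (0.518, 0.116). The rail and clip are at (615,225), turned about -19.8°.

```bash
cat >> h.py <<'E'
from scipy.spatial.transform import Rotation as Ro
def legs(tgt,yaw,maxn=8,start=None,**k):
    """print per-call (x,y,z,turn) in tool units to reach tgt with tool y at yaw deg (world)"""
    s=r.sense() if start is None else start
    p=np.array(s["tool_pos"]);R=Ro.from_quat(s["orientation"])
    Y=R.as_matrix()[:,1];cy=np.degrees(np.arctan2(Y[1],Y[0]))
    dt=-((yaw-cy+180)%360-180); print("now",np.round(p,4),"yaw_y",round(cy,2),"t",s["time"],"gap",round(s["finger_gap"],4))
    for n in range(1,maxn+1):
        out=[];Rc=R
        for i in range(n):
            out.append(np.r_[Rc.inv().apply((np.array(tgt)-p)/n)/.1,dt/n/90]);Rc=Rc*Ro.from_euler("z",dt/n,degrees=True)
        if abs(np.array(out)[:,:3]).max()<=1 and abs(dt/n)<=35: break
    for o in out: print(np.round(o,3).tolist())
E
python3 -c "
from h import *
legs([.518,.116,.18],104.8)"
```

```text
now [0.2461 0.4919 0.182 ] yaw_y 63.42 t 0.6 gap 0.0936
[-0.823, -0.429, 0.004, -0.092]
[-0.752, -0.543, 0.004, -0.092]
[-0.666, -0.646, 0.004, -0.092]
[-0.567, -0.735, 0.004, -0.092]
[-0.455, -0.809, 0.004, -0.092]
```

Emit:
{"op": "carry_out", "data": {
  "plan": [0,-0.823,-0.429,0,-0.092,0,-0.823,-0.429,0,-0.092,0,-0.823,-0.429,0,-0.092,0,-0.823,-0.429,0,-0.092,0,-0.823,-0.429,0,-0.092],
  "force": 30
}}

```text
time: 1.02
tool_pos: [0.3007, 0.4167, 0.1823]
orientation: [0.16, 0.987, 0.0, 0.0]
ft_force: [-0.2, -0.4, -1.0]
finger_gap: 0.064
gripper_force: 0.0
```

Emit:
{"op": "carry_out", "data": {
  "plan": [0,-0.752,-0.543,0,-0.092,0,-0.752,-0.543,0,-0.092,0,-0.752,-0.543,0,-0.092,0,-0.752,-0.543,0,-0.092,0,-0.752,-0.543,0,-0.092]
}}

```text
time: 1.43
tool_pos: [0.3546, 0.3423, 0.1821]
orientation: [0.088, 0.996, 0.0, -0.0]
ft_force: [0.7, 0.1, -0.4]
finger_gap: 0.0469
gripper_force: 0.0
```

Emit:
{"op": "carry_out", "data": {
  "plan": [0,-0.666,-0.646,0,-0.092,0,-0.666,-0.646,0,-0.092,0,-0.666,-0.646,0,-0.092,0,-0.666,-0.646,0,-0.092,0,-0.666,-0.646,0,-0.092]
}}

```text
time: 1.85
tool_pos: [0.4087, 0.2675, 0.182]
orientation: [0.015, 1.0, 0.0, -0.0]
ft_force: [0.1, 0.5, 0.5]
finger_gap: 0.0469
gripper_force: 0.0
```

Emit:
{"op": "carry_out", "data": {
  "plan": [0,-0.567,-0.735,0,-0.092,0,-0.567,-0.735,0,-0.092,0,-0.567,-0.735,0,-0.092,0,-0.567,-0.735,0,-0.092,0,-0.567,-0.735,0,-0.092]
}}

```text
time: 2.27
tool_pos: [0.4631, 0.1926, 0.1819]
orientation: [-0.057, 0.998, 0.0, -0.0]
ft_force: [-0.8, -0.1, -0.4]
finger_gap: 0.047
gripper_force: 0.0
```

Run:
```python
from h import *
c=get_calibration("wrist");p,d=grab_frame("wrist");cv2.imwrite("pics/w1.png",p[:,:,::-1])
W,uv=world("wrist",d,c=c)
near=(np.hypot(W[:,0]-.595,W[:,1]-.136)<.14)
T=W[near&(abs(W[:,2]-.08)<.004)];print(cv2.minAreaRect(T[:,:2].astype(np.float32)*1000))
for o in nets.trace("wrist","knob")[:3]:
    K,_=world("wrist",d,o["mask"],c);print(o["confidence"],o["box"],np.median(K,0),cv2.minAreaRect(K[K[:,2]>.045][:,:2].astype(np.float32)*1000),K[:,2].max())
legs([.518,.116,.12],104.8)
```

```text
((591.4421997070312, 160.0176544189453), (79.51904296875, 92.288330078125), 15.423062324523926)
0.86 [433.2, 149.5, 18.4, 34.2] [0.43118217 0.320784   0.03997635] ((0.0, 0.0), (0.0, 0.0), 0.0) 0.04476475720576796
0.58 [222.7, 211.4, 24.1, 30.9] [0.51860575 0.11853351 0.05982924] ((495.9429016113281, 126.05792236328125), (27.353599548339844, 90.8547134399414), 66.84703063964844) 0.23502285034658077
0.42 [277.8, 372.2, 10.2, 7.5] [0.72311613 0.18244845 0.03261841] ((446.4729919433594, 184.2512969970703), (0.3096950948238373, 1.4894213676452637), 62.76790237426758) 0.33075250729843997
now [0.4627 0.193  0.182 ] yaw_y 96.63 t 2.3667 gap 0.0468
[-0.46, -0.829, 0.62, -0.091]
```

View pics/w1.png

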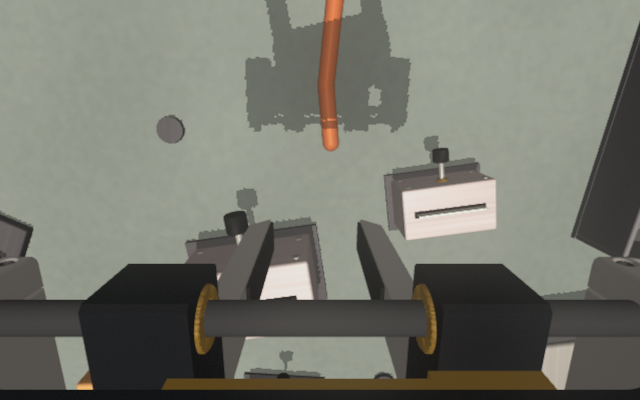

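The wrist view shows the big stand's knob at (235,222), beyond the left finger, and the small look-alike's knob at (440,155). I go above the big one and measure again.

Emit:
{"op": "carry_out", "data": {
  "plan": [0,-0.46,-0.83,0.6,-0.091,0,-0.46,-0.83,0.6,-0.091,0,-0.46,-0.83,0.6,-0.091,0,-0.46,-0.83,0.6,-0.091,0,-0.46,-0.83,0.6,-0.091]
}}

```text
time: 2.78
tool_pos: [0.5182, 0.1147, 0.1213]
orientation: [-0.128, 0.992, 0.0, -0.001]
ft_force: [-0.6, 0.1, -0.5]
finger_gap: 0.047
gripper_force: 0.0
```

Run:
```python
from h import *
c=get_calibration("wrist");p,d=grab_frame("wrist");cv2.imwrite("pics/w2.png",p[:,:,::-1])
for o in nets.trace("wrist","knob")[:3]:
    K,_=world("wrist",d,o["mask"],c);K=K[(K[:,2]>.045)&(K[:,2]<.07)]
    print(o["confidence"],o["box"]); 
    if len(K)>5: print(np.median(K,0),cv2.minAreaRect(K[:,:2].astype(np.float32)*1000),K[:,2].max())
legs([.518,.116,.036],104.8)
```

```text
0.96 [300.8, 179.7, 29.6, 57.8]
[0.52277354 0.11840754 0.0592356 ] ((533.8787231445312, 119.78068542480469), (47.44106674194336, 23.31063461303711), 14.028371810913086) 0.0649230825829215
0.86 [562.5, 142.0, 22.6, 38.2]
now [0.5184 0.1155 0.1227] yaw_y 104.81 t 2.8833 gap 0.0474
[0.004, 0.006, 0.867, 0.0]
```

View pics/w2.png

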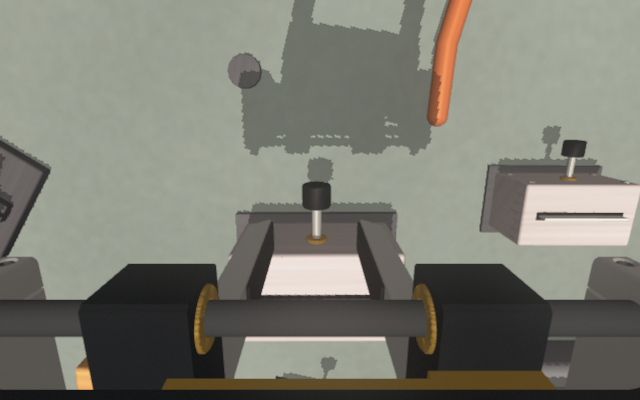

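The wrist view shows the knob at (316,195), centred laterally between the fingers, so I descend.

Emit:
{"op": "carry_out", "data": {
  "plan": [0,0,0.01,0.3,0,0,0,0.01,0.6,0,0,0,0.01,0.86,0,0,0,0.01,0.86,0,0,0,0.01,0.86,0]
}}

```text
time: 3.3
tool_pos: [0.5181, 0.1161, 0.0367]
orientation: [-0.129, 0.992, 0.0, -0.0]
ft_force: [0.5, -0.3, 1.0]
finger_gap: 0.0472
gripper_force: 0.0
```

Emit:
{"op": "carry_out", "data": {
  "plan": [1,0,0,0,0,1,0,0,0,0,1,0,0,0,0,1,0,0,0,0,1,0,0,0,0],
  "force": 40
}}

```text
time: 3.72
tool_pos: [0.5188, 0.115, 0.0367]
orientation: [-0.128, 0.992, 0.0, 0.001]
ft_force: [-0.1, 0.1, 1.2]
finger_gap: 0.0173
gripper_force: 0.0
```

```bash
python3 -c "
from h import *
p=r.sense();print(p['ft_force'],p['gripper_force']);legs(np.array(p['tool_pos'])-.033*np.array([np.cos(.2583),np.sin(.2583),0]),104.8)"
```

```text
[-0.14020363  0.12770511  1.221506  ] 0.0
now [0.5188 0.115  0.0367] yaw_y 104.73 t 3.7167 gap 0.0173
[0.33, -0.0, -0.0, -0.001]
```

Run:
```python
from h import *
c=get_calibration("wrist");p,d=grab_frame("wrist");cv2.imwrite("pics/w3.png",p[:,:,::-1])
for o in nets.trace("wrist","knob")[:3]:
    K,_=world("wrist",d,o["mask"],c)
    print(o["confidence"],o["box"],np.median(K,0),np.percentile(K,[5,95],axis=0)) 
s=r.sense();print(s['finger_gap'],s['gripper_force'],s['ft_force'])
```

```text
0.56 [299.9, 206.8, 34.0, 83.3] [0.52184257 0.1176119  0.0599711 ] [[0.51037012 0.10704843 0.04924308]
 [0.55243611 0.12542732 0.06344245]]
0.009158470615837798 14.203456998802722 [-5.03214181  3.33962764 17.69246052]
```

View pics/w3.png

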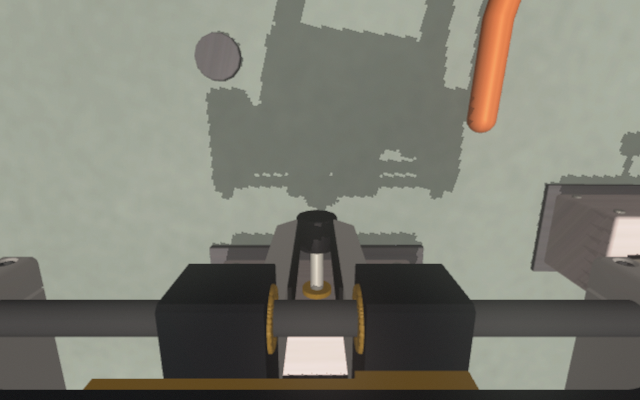

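Run:
```python
from h import *
s=r.sense();print({k:np.round(v,4) for k,v in s.items()})
c=get_calibration("wrist");p,d=grab_frame("wrist");cv2.imwrite("pics/w4.png",cv2.resize(p[180:300,240:400,::-1],(800,600)))
W,uv=world("wrist",d,c=c)
# profile in tool frame across y at fingers/knob rows
R=Ro.from_quat(s["orientation"]);L=R.inv().apply(W-np.array(s["tool_pos"]))
for v in [215,225,235,245,255,265]:
    m=(uv[:,1]==v)&(abs(uv[:,0]-316)<50); q=L[m][::6];print(v,[(int(u),*(np.round(a*1000).astype(int))) for u,a in zip(uv[m][::6,0],q)])
s=r.sense();print(s['finger_gap'],s['gripper_force'],s['ft_force'],s["time"])
```

```text
{'time': np.float64(3.8167), 'joint_positions': array([ 1.4950e-01,  4.2710e-01,  1.7155e+00,  1.2000e-03,  9.9810e-01,
       -1.6788e+00]), 'dq': array([ 0.0015, -0.0108, -0.0103,  0.0064,  0.0104, -0.0006]), 'joint_torque': array([-3.66270e+00, -4.81811e+01, -2.66431e+01, -1.56960e+00,
       -7.87000e-01,  2.40000e-03]), 'tool_pos': array([0.5187, 0.1154, 0.0367]), 'orientation': array([-1.281e-01,  9.918e-01,  5.000e-04,  4.000e-04]), 'ft_force': array([-5.0321,  3.3396, 17.6925]), 'torque': array([0.7908, 0.8899, 0.0802]), 'gripper_force': np.float64(14.2035), 'finger_gap': np.float64(0.0092)}
215 [(267, np.int64(-9), np.int64(-35), np.int64(34)), (273, np.int64(-9), np.int64(-31), np.int64(35)), (279, np.int64(-9), np.int64(-27), np.int64(36)), (285, np.int64(-9), np.int64(-22), np.int64(36)), (291, np.int64(-9), np.int64(-18), np.int64(35)), (297, np.int64(7), np.int64(-10), np.int64(-14)), (303, np.int64(7), np.int64(-7), np.int64(-14)), (309, np.int64(8), np.int64(-3), np.int64(-15)), (315, np.int64(7), np.int64(0), np.int64(-14)), (321, np.int64(8), np.int64(4), np.int64(-
[... 3978 characters left out ...]
9), np.int64(-80)), (297, np.int64(8), np.int64(-7), np.int64(-80)), (303, np.int64(6), np.int64(-5), np.int64(-77)), (309, np.int64(-24), np.int64(-3), np.int64(-15)), (315, np.int64(-23), np.int64(0), np.int64(-18)), (321, np.int64(-24), np.int64(4), np.int64(-17)), (327, np.int64(7), np.int64(5), np.int64(-78)), (333, np.int64(8), np.int64(7), np.int64(-80)), (339, np.int64(8), np.int64(10), np.int64(-80)), (345, np.int64(32), np.int64(7), np.int64(-128)), (351, np.int64(32), np.int64(9), np.int64(-128)), (357, np.int64(32), np.int64(10), np.int64(-128)), (363, np.int64(32), np.int64(12), np.int64(-128))]
0.005217582257789935 14.868377326056361 [-6.10393436  3.18451095 24.13150356] 3.8667
```

View pics/w4.png

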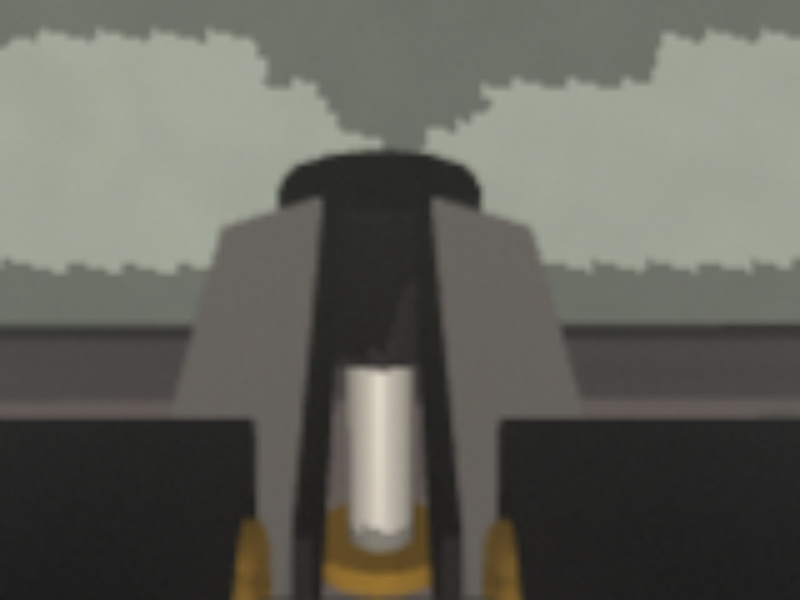

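The crop shows the fingers at (320,300) and (450,300) sunk into the knob, with its front rim at (380,180). The gap is 5 mm, below the 24 mm knob, and the tool is being pushed up. I back off and close to a set width instead.

Emit:
{"op": "carry_out", "data": {
  "plan": [0.3,0,0,0,0,0.3,0,0,0,0,0.3,0,0,0,0,0.3,0,0,0,0,0.3,0,0,0,0],
  "force": 10
}}

```text
time: 4.28
tool_pos: [0.5184, 0.1149, 0.0359]
orientation: [-0.128, 0.992, 0.0, -0.0]
ft_force: [0.4, 0.8, 0.3]
finger_gap: 0.0318
gripper_force: 0.0
```

Run:
```python
from h import *
c=get_calibration("wrist");p,d=grab_frame("wrist")
s=r.sense();print({k:np.round(v,4) for k,v in s.items() if k not in("dq","joint_torque")})
W,uv=world("wrist",d,c=c);L=Ro.from_quat(s["orientation"]).inv().apply(W-np.array(s["tool_pos"]))
for v in range(200,262,6):
    m=(uv[:,1]==v)&(abs(uv[:,0]-316)<40); q=L[m][::5];print(v,[tuple((a*1000).round().astype(int).tolist()) for a in q])
```

```text
{'time': np.float64(4.3333), 'joint_positions': array([ 0.1491,  0.4282,  1.7162, -0.    ,  0.9976, -1.6788]), 'tool_pos': array([0.5184, 0.1149, 0.0359]), 'orientation': array([-1.282e-01,  9.917e-01, -0.000e+00, -2.000e-04]), 'ft_force': array([0.683 , 0.4808, 0.364 ]), 'torque': array([ 0.1036, -0.0133, -0.0557]), 'gripper_force': np.float64(0.0), 'finger_gap': np.float64(0.0326)}
200 [(3, -27, 34), (3, -24, 33), (3, -20, 35), (3, -17, 35), (3, -13, 34), (3, -9, 35), (3, -6, 35), (3, -2, 35), (3, 2, 35), (3, 5, 35), (3, 9, 35), (3, 13, 34), (3, 16, 34), (3, 20, 34), (3, 24, 34), (2, 27, 36)]
206 [(-2, -28, 34), (-2, -24, 34), (-2, -20, 34), (-2, -17, 35), (-2, -13, 35), (-2, -9, 35), (-2, -6, 35), (-2, -2, 34), (-2, 2, 35), (-2, 5, 35), (-2, 9, 34), (-2, 13, 35), (-2, 17, 35), (-2, 20, 35), (-2, 24, 35), (-2, 27, 34)]
212 [(-7, -28, 35), (-7, -24, 35), (-7, -20, 35), (-6, -17, 34), (-7, -13, 35), (-7, -9, 36), (7, -5, -6), (7, -2, -8), (7, 1, -7), (7, 4, -7), (-6, 9, 33), (-7, 13, 35), (-6, 17, 34), (-7, 20, 35), (-7, 24, 35), (-6, 28, 34)]
218 [(-11, -28, 35), (-11, -24, 34), (-1
[... 1195 characters left out ...]
 -21, 30), (-33, -17, 30), (-33, -13, 29), (-9, -7, -24), (-9, -4, -26), (-8, -2, -27), (-8, 1, -27), (-8, 4, -26), (-8, 7, -27), (-11, 10, -21), (-33, 17, 31), (-33, 20, 30), (2, 16, -49), (7, 17, -61)]
254 [(6, -17, -66), (-1, -16, -50), (-37, -21, 28), (-37, -17, 29), (-37, -13, 28), (-37, -9, 28), (-12, -4, -26), (-12, -2, -27), (-12, 1, -27), (-12, 4, -26), (-37, 9, 29), (-37, 13, 28), (-37, 17, 28), (-37, 20, 29), (-1, 16, -50), (6, 16, -66)]
260 [(5, -16, -70), (-5, -16, -49), (-43, -21, 29), (-42, -17, 28), (-43, -13, 29), (-42, -9, 28), (-42, -6, 29), (-20, -2, -18), (-19, 1, -19), (-20, 4, -16), (-42, 9, 28), (-42, 13, 29), (-42, 17, 28), (-42, 20, 29), (-4, 16, -50), (6, 16, -72)]
```

Emit:
{"op": "carry_out", "data": {
  "plan": [0.55,-0.025,0,0,0,0.55,-0.025,0,0,0,0.55,-0.025,0,0,0,0.55,-0.025,0,0,0,0.55,-0.025,0,0,0],
  "force": 10
}}

```text
time: 4.75
tool_pos: [0.5209, 0.1156, 0.036]
orientation: [-0.128, 0.992, 0.0, -0.0]
ft_force: [0.5, -0.7, -0.1]
finger_gap: 0.0213
gripper_force: 0.0
```

Emit:
{"op": "carry_out", "data": {
  "plan": [0.6,0,0,0,0,0.65,0,0,0,0,0.7,0,0,0,0,0.7,0,0,0,0,0.7,0,0,0,0],
  "force": 10
}}

```text
time: 5.17
tool_pos: [0.5209, 0.1159, 0.0361]
orientation: [-0.128, 0.992, 0.0, 0.0]
ft_force: [-1.7, 4.4, 1.1]
finger_gap: 0.0144
gripper_force: 2.3
```

Run:
```python
from h import *
c=get_calibration("wrist");p,d=grab_frame("wrist")
s=r.sense();print({k:np.round(v,4) for k,v in s.items() if k not in("dq","joint_torque")})
W,uv=world("wrist",d,c=c);L=Ro.from_quat(s["orientation"]).inv().apply(W-np.array(s["tool_pos"]))
for v in range(200,262,6):
    m=(uv[:,1]==v)&(abs(uv[:,0]-316)<40); q=L[m][::5];print(v,[tuple((a*1000).round().astype(int).tolist()) for a in q])
```

```text
{'time': np.float64(5.2167), 'joint_positions': array([ 1.5000e-01,  4.3260e-01,  1.7089e+00,  6.0000e-04,  1.0001e+00,
       -1.6784e+00]), 'tool_pos': array([0.5209, 0.1159, 0.0361]), 'orientation': array([-1.283e-01,  9.917e-01,  2.000e-04,  0.000e+00]), 'ft_force': array([-1.0125,  5.21  ,  1.1215]), 'torque': array([ 0.9652,  0.3758, -0.0406]), 'gripper_force': np.float64(2.3566), 'finger_gap': np.float64(0.014)}
200 [(2, -28, 35), (3, -24, 35), (3, -20, 35), (2, -17, 35), (3, -12, 35), (3, -8, 35), (3, -5, 35), (3, -1, 34), (3, 3, 34), (3, 6, 35), (3, 10, 35), (2, 14, 35), (3, 17, 35), (2, 21, 36), (2, 25, 36), (2, 28, 35)]
206 [(-2, -28, 34), (-2, -24, 35), (-2, -20, 34), (-2, -17, 35), (-2, -13, 34), (-2, -9, 34), (-2, -6, 35), (-2, -2, 34), (-2, 2, 33), (-2, 6, 36), (-2, 9, 35), (-2, 13, 35), (-2, 17, 35), (-2, 20, 34), (-2, 24, 34), (-2, 28, 34)]
212 [(-6, -28, 34), (-7, -24, 36), (-7, -20, 35), (-6, -17, 34), (10, -10, -16), (9, -7, -15), (9, -4, -15), (9, -1, -15), (9, 1, -15), (10, 4, -16), (10, 7, -16), (9, 10, -15), (-7, 17, 34), (-7, 20, 36), (-6, 24, 33), (-7, 28, 3
[... 1183 characters left out ...]
, -17, -63), (8, -15, -63), (8, -12, -63), (8, -10, -63), (6, -8, -60), (-9, -7, -25), (-9, -4, -26), (-8, -1, -26), (-8, 1, -27), (-8, 4, -26), (-9, 7, -25), (7, 8, -60), (8, 10, -63), (8, 12, -63), (8, 15, -63), (8, 17, -64)]
254 [(8, -16, -70), (8, -14, -71), (8, -12, -69), (8, -10, -69), (7, -8, -67), (-37, -9, 29), (-37, -6, 28), (-15, -2, -19), (-16, 1, -19), (-38, 6, 29), (-37, 9, 28), (7, 8, -67), (8, 10, -70), (9, 12, -71), (8, 14, -69), (8, 16, -70)]
260 [(8, -16, -75), (8, -14, -75), (8, -11, -76), (8, -9, -75), (6, -7, -70), (-41, -9, 26), (-40, -5, 25), (-19, -1, -19), (-19, 2, -19), (-40, 6, 25), (-9, 7, -41), (6, 8, -72), (8, 10, -75), (8, 12, -75), (8, 14, -75), (8, 16, -76)]
```

Emit:
{"op": "carry_out", "data": {
  "plan": [0.8,0,0,0,0,0.85,0,0,0,0,0.9,0,0,0,0,0.9,0,0,0,0,0.9,0,0,0,0],
  "force": 15
}}

```text
time: 5.63
tool_pos: [0.5219, 0.116, 0.0378]
orientation: [-0.128, 0.992, 0.0, 0.001]
ft_force: [-4.6, 3.0, 17.0]
finger_gap: 0.005
gripper_force: 9.9
```

Emit:
{"op": "carry_out", "data": {
  "plan": [0.75,0.03,0,0,0,0.75,0.06,0,0,0,0.75,0.1,0,0,0,0.75,0.1,0,0,0,0.75,0.1,0,0,0],
  "force": 20
}}

```text
time: 6.05
tool_pos: [0.5119, 0.113, 0.0368]
orientation: [-0.128, 0.992, -0.0, 0.001]
ft_force: [-0.6, 2.8, 7.4]
finger_gap: 0.0123
gripper_force: 3.5
```

```bash
cat > k.py <<'E'
from h import *
c=get_calibration("wrist");p,d=grab_frame("wrist")
s=r.sense();print({k:np.round(v,4) for k,v in s.items() if k not in("dq","joint_torque","joint_positions","torque")})
W,uv=world("wrist",d,c=c)
u=np.array([np.cos(.2583),np.sin(.2583)]);o=np.array([.595,.136]);D=W[:,:2]-o
X=D@u;Y=D@[-u[1],u[0]];Z=W[:,2]
m=(abs(Y)<5)&(Z>.055)&(Z<.068)&(X<-45)
print("knob x in stand frame (home -90..-70):",np.percentile(X[m],[1,50,99]) if m.any() else None,m.sum(),"tool",(s["tool_pos"][:2]-o)@u,(s["tool_pos"][:2]-o)@[-u[1],u[0]])
E
python3 k.py
```

```text
{'time': np.float64(6.1), 'tool_pos': array([0.5119, 0.113 , 0.0368]), 'orientation': array([-1.282e-01,  9.917e-01, -1.000e-04,  9.000e-04]), 'ft_force': array([0.3917, 2.4273, 8.3312]), 'gripper_force': np.float64(3.6431), 'finger_gap': np.float64(0.0114)}
knob x in stand frame (home -90..-70): None 0 tool -0.08621341753979675 -0.0010325153861251324
```

```bash
sed -i 's/abs(Y)<5/abs(Y)<.005/;s/X<-45/X<-.045/' k.py; python3 k.py
```

```text
{'time': np.float64(6.15), 'tool_pos': array([0.5119, 0.113 , 0.0368]), 'orientation': array([-1.282e-01,  9.917e-01, -1.000e-04,  9.000e-04]), 'ft_force': array([0.0884, 2.0995, 7.2428]), 'gripper_force': np.float64(3.697), 'finger_gap': np.float64(0.0117)}
knob x in stand frame (home -90..-70): [-0.08739207 -0.07675645 -0.04669326] 774 tool -0.08620619547254285 -0.0010122564344780304
```

The contact geometry (gap against height, upward wedge force) suggests the fingers really end about 24 mm above the reported TCP. I open and measure the lowest finger points in the depth.

Emit:
{"op": "carry_out", "data": {
  "plan": [0.3,-0.087,0,0,0,0.3,-0.087,0,0,0,0.3,-0.087,0,0,0,0.3,-0.087,0,0,0,0.3,-0.087,0,0,0]
}}

```text
time: 6.57
tool_pos: [0.5193, 0.115, 0.0358]
orientation: [-0.128, 0.992, -0.0, -0.0]
ft_force: [0.4, 0.8, -0.9]
finger_gap: 0.0328
gripper_force: 0.0
```

```bash
cat >> k.py <<'E'
L=Ro.from_quat(s["orientation"]).inv().apply(W-np.array(s["tool_pos"]))*1000
g=s["finger_gap"]*500
for sg in (-1,1):
    m=(sg*L[:,1]>g-1)&(sg*L[:,1]<g+16)&(abs(L[:,0])<11)&(L[:,2]<5);q=L[m]
    print("finger",sg,len(q),"z hist",np.histogram(q[:,2],bins=np.arange(-60,6,5))[0],"y",np.percentile(q[:,1],[5,95]))
K=(Z>.052)&(Z<.07)&(X<-.07)&(X>-.1)&(abs(Y)<.014);print("knob y in stand",Y[K].min(),Y[K].max(),"tool y of knob",np.median(L[K][:,1]))
E
python3 k.py
```

```text
{'time': np.float64(6.6167), 'tool_pos': array([0.5194, 0.1151, 0.0359]), 'orientation': array([-1.282e-01,  9.917e-01, -1.000e-04, -2.000e-04]), 'ft_force': array([0.8866, 0.5985, 0.0448]), 'gripper_force': np.float64(0.0), 'finger_gap': np.float64(0.0328)}
knob x in stand frame (home -90..-70): [-0.08672332 -0.07592675 -0.04618443] 802 tool -0.07840648634907138 -0.0009218832400875287
finger -1 3369 z hist [142 141 124 109 101  85  63   1   0   0   0   0   0] y [-26.77008906 -16.47442265]
finger 1 3371 z hist [147 146 118 116 101  86  59   1   0   0   0   0   0] y [16.23261415 26.53264754]
knob y in stand -0.01204012364721799 0.011694043060077647 tool y of knob 0.7147317366241681
```

The fingers end 25 mm above the reported TCP, so I lower every height target by 25 mm.

Emit:
{"op": "carry_out", "data": {
  "plan": [0.3,0,0,0.23,0,0.3,0,0,0.23,0,0.3,0,0,0.23,0,0.3,0,0,0.23,0,0.3,0,0,0.23,0]
}}

```text
time: 7.03
tool_pos: [0.5201, 0.1153, 0.0139]
orientation: [-0.128, 0.992, -0.0, 0.0]
ft_force: [-0.3, -0.9, 0.6]
finger_gap: 0.033
gripper_force: 0.0
```

Emit:
{"op": "carry_out", "data": {
  "plan": [0.7,0,0,0,0,0.7,0,0,0,0,0.7,0,0,0,0,0.7,0,0,0,0,0.7,0,0,0,0],
  "force": 30
}}

```text
time: 7.45
tool_pos: [0.5197, 0.1159, 0.0136]
orientation: [-0.128, 0.992, 0.0, 0.0]
ft_force: [-2.6, 4.8, 3.5]
finger_gap: 0.0234
gripper_force: 30.0
```

Gripped at 23.4 mm with 30 N. I pull it out.

Emit:
{"op": "carry_out", "data": {
  "plan": [0.7,0.08,0,0,0,0.7,0.16,0,0,0,0.7,0.24,0,0,0,0.7,0.31,0,0,0,0.7,0.31,0,0,0]
}}

```text
time: 7.87
tool_pos: [0.49, 0.108, 0.0137]
orientation: [-0.128, 0.992, 0.001, 0.001]
ft_force: [1.9, 5.7, -0.2]
finger_gap: 0.0235
gripper_force: 30.0
```

Emit:
{"op": "carry_out", "data": {
  "plan": [0.7,0.01,0,0,0,0.7,0.01,0,0,0,0.7,0.01,0,0,0,0.7,0.01,0,0,0,0.7,0.01,0,0,0]
}}

```text
time: 8.28
tool_pos: [0.4899, 0.108, 0.0138]
orientation: [-0.128, 0.992, 0.001, 0.002]
ft_force: [6.2, 6.9, -2.0]
finger_gap: 0.0234
gripper_force: 30.0
```

```bash
cat > cd.py <<'E'
from h import *
p,d=grab_frame("side");W,_=world("side",d)
m=(np.hypot(W[:,0]-.594,W[:,1]-.134)<.06)&(W[:,2]>.085)&(W[:,2]<.14)
K=W[m];u=np.array([np.cos(.2583),np.sin(.2583)])
D=(K[:,:2]-[.594,.1345])@u;K=K[abs(D)<.008];print("card z",np.percentile(K[:,2],[50,90,98]),len(K),cv2.minAreaRect(K[K[:,2]>.1][:,:2].astype(np.float32)*1000) if (K[:,2]>.1).sum()>5 else 0)
E
python3 cd.py; python3 k.py | head -3
```

```text
card z [0.10549776 0.12021841 0.12200699] 385 ((593.9712524414062, 135.74420166015625), (6.2251296043396, 102.75952911376953), 13.732126235961914)
{'time': np.float64(8.3833), 'tool_pos': array([0.4899, 0.108 , 0.0138]), 'orientation': array([-1.283e-01,  9.917e-01,  5.000e-04,  1.600e-03]), 'ft_force': array([ 5.9279,  6.6651, -1.7809]), 'gripper_force': np.float64(30.0023), 'finger_gap': np.float64(0.0231)}
knob x in stand frame (home -90..-70): [-0.11679863 -0.10679371 -0.07844737] 948 tool -0.10876400193358043 -0.00025617942520582936
finger -1 2814 z hist [143 122 108 157 107  65  30   4   0   0   0   0   0] y [-22.03006847 -11.68336732]
```

The card is up at 0.122 and the knob is out 30 mm. I push it home.

Emit:
{"op": "carry_out", "data": {
  "plan": [0.7,-0.08,0,0,0,0.7,-0.16,0,0,0,0.7,-0.24,0,0,0,0.7,-0.33,0,0,0,0.7,-0.33,0,0,0]
}}

```text
time: 8.8
tool_pos: [0.5207, 0.1163, 0.0134]
orientation: [-0.128, 0.992, 0.0, -0.001]
ft_force: [-3.7, 4.6, 4.5]
finger_gap: 0.0234
gripper_force: 30.0
```

Emit:
{"op": "carry_out", "data": {
  "plan": [0.7,-0.01,0,0,0,0.7,-0.01,0,0,0,0.7,-0.01,0,0,0,0.7,-0.01,0,0,0,0.7,-0.01,0,0,0]
}}

```text
time: 9.22
tool_pos: [0.5207, 0.1163, 0.0134]
orientation: [-0.128, 0.992, 0.0, -0.001]
ft_force: [-7.3, 3.7, 5.0]
finger_gap: 0.0234
gripper_force: 30.0
```

```bash
python3 k.py | head -2;python3 cd.py
```

```text
{'time': np.float64(9.2667), 'tool_pos': array([0.5207, 0.1163, 0.0134]), 'orientation': array([-1.284e-01,  9.917e-01,  4.000e-04, -9.000e-04]), 'ft_force': array([-8.3298,  3.2224,  6.7468]), 'gripper_force': np.float64(30.0159), 'finger_gap': np.float64(0.0231)}
knob x in stand frame (home -90..-70): [-0.08671151 -0.07646821 -0.04738142] 1002 tool -0.07683433445247735 -0.00012239641475044128
card z [0.11376846 0.12170482 0.12252177] 139 ((596.2355346679688, 127.33329772949219), (5.012020587921143, 83.97817993164062), 15.288101196289062)
```

Home again, with the card still up. I open, lift and travel to the clip.

Emit:
{"op": "carry_out", "data": {
  "plan": [0,0,0,0,0,0,0,0,0,0,0,0,0,-0.3,0,0,0,0,-0.7,0,0,0,0,-1,0]
}}

```text
time: 9.73
tool_pos: [0.5219, 0.1156, 0.1155]
orientation: [-0.128, 0.992, -0.0, 0.001]
ft_force: [-0.4, 0.0, 0.1]
finger_gap: 0.0467
gripper_force: 0.0
```

```bash
python3 -c "
from h import *
legs([.607,-.198,.145],-19.7)"
```

```text
now [0.5219 0.1156 0.1155] yaw_y 104.73 t 9.7333 gap 0.0467
[-0.007, -0.812, -0.074, 0.346]
[-0.425, -0.692, -0.074, 0.346]
[-0.722, -0.373, -0.074, 0.346]
[-0.811, 0.054, -0.074, 0.346]
```

Emit:
{"op": "carry_out", "data": {
  "plan": [0,0,-0.812,-0.074,0.346,0,0,-0.812,-0.074,0.346,0,0,-0.812,-0.074,0.346,0,0,-0.812,-0.074,0.346,0,0,-0.812,-0.074,0.346]
}}

```text
time: 10.15
tool_pos: [0.5425, 0.0363, 0.1206]
orientation: [0.147, 0.989, -0.0, 0.0]
ft_force: [-1.1, 0.5, 0.4]
finger_gap: 0.047
gripper_force: 0.0
```

Emit:
{"op": "carry_out", "data": {
  "plan": [-0.7,-0.425,-0.692,-0.074,0.346,-0.7,-0.425,-0.692,-0.074,0.346,-0.7,-0.425,-0.692,-0.074,0.346,-0.7,-0.425,-0.692,-0.074,0.346,-0.7,-0.425,-0.692,-0.074,0.346]
}}

```text
time: 10.57
tool_pos: [0.5636, -0.042, 0.1279]
orientation: [0.407, 0.913, -0.0, 0.0]
ft_force: [-0.4, 1.1, 0.5]
finger_gap: 0.077
gripper_force: 0.0
```

Emit:
{"op": "carry_out", "data": {
  "plan": [-0.7,-0.722,-0.373,-0.074,0.346,-0.7,-0.722,-0.373,-0.074,0.346,-0.7,-0.722,-0.373,-0.074,0.346,-0.7,-0.722,-0.373,-0.074,0.346,-0.7,-0.722,-0.373,-0.074,0.346]
}}

```text
time: 10.98
tool_pos: [0.5847, -0.1205, 0.1352]
orientation: [0.637, 0.771, -0.0, 0.0]
ft_force: [0.1, 0.1, 0.1]
finger_gap: 0.08
gripper_force: 0.0
```

Emit:
{"op": "carry_out", "data": {
  "plan": [-0.7,-0.811,0.054,-0.074,0.346,-0.7,-0.811,0.054,-0.074,0.346,-0.7,-0.811,0.054,-0.074,0.346,-0.7,-0.811,0.054,-0.074,0.346,-0.7,-0.811,0.054,-0.074,0.346]
}}

```text
time: 11.4
tool_pos: [0.6059, -0.199, 0.1425]
orientation: [0.821, 0.571, -0.0, -0.0]
ft_force: [1.5, -0.3, -0.3]
finger_gap: 0.0798
gripper_force: 0.0
```

Run:
```python
from h import *
c=get_calibration("wrist");p,d=grab_frame("wrist");cv2.imwrite("pics/w5.png",p[:,:,::-1])
s=r.sense();W,uv=world("wrist",d,c=c)
for lo,hi,n in [(.105,.13,"tails"),(.010,.015,"foot")]:
    m=(np.hypot(W[:,0]-.607,W[:,1]+.198)<.09)&(W[:,2]>lo)&(W[:,2]<hi);K=W[m]
    print(n,len(K),cv2.minAreaRect(K[:,:2].astype(np.float32)*1000),K[:,2].max())
legs([.607,-.198,.063],-19.7)
```

```text
tails 1400 ((609.4927368164062, -197.38638305664062), (40.20125198364258, 46.70969772338867), 69.98472595214844) 0.12214053844372548
foot 5967 ((609.8794555664062, -195.46148681640625), (89.74819946289062, 110.11186981201172), 70.35538482666016) 0.014997552148377011
now [ 0.6059 -0.1986  0.1425] yaw_y -20.24 t 11.45 gap 0.08
[0.01, 0.008, 0.795, -0.006]
```

View pics/w5.png

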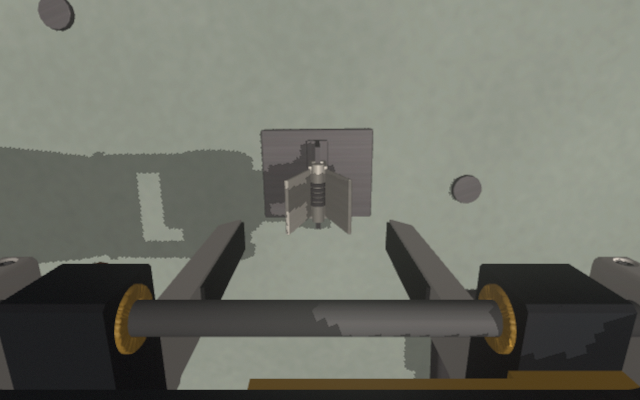

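The clip's tails are at (290–350,205), between the open fingers and aligned with them. I descend to about 8 mm above the pivot and squeeze.

Emit:
{"op": "carry_out", "data": {
  "plan": [-0.7,0.017,0.021,0.25,-0.006,-0.7,0.017,0.021,0.5,-0.006,-0.7,0.017,0.021,0.785,-0.006,-0.7,0.017,0.021,0.785,-0.006,-0.7,0.017,0.021,0.785,-0.006]
}}

```text
time: 11.87
tool_pos: [0.608, -0.1971, 0.0637]
orientation: [0.815, 0.579, -0.001, -0.001]
ft_force: [-1.0, -0.4, 0.5]
finger_gap: 0.0799
gripper_force: 0.0
```

Emit:
{"op": "carry_out", "data": {
  "plan": [0.8,0,0,0,0,0.8,0,0,0,0,0.8,0,0,0,0,0.8,0,0,0,0,0.8,0,0,0,0],
  "force": 25
}}

```text
time: 12.28
tool_pos: [0.6087, -0.1973, 0.0649]
orientation: [0.816, 0.579, 0.0, 0.0]
ft_force: [0.1, -0.3, 0.7]
finger_gap: 0.0499
gripper_force: 0.0
```

Emit:
{"op": "carry_out", "data": {
  "plan": [0.8,0,0,0,0,0.8,0,0,0,0,0.8,0,0,0,0,0.8,0,0,0,0,0.8,0,0,0,0]
}}

```text
time: 12.7
tool_pos: [0.6093, -0.1975, 0.0657]
orientation: [0.816, 0.579, 0.001, 0.001]
ft_force: [-3.6, 1.4, 10.8]
finger_gap: 0.0169
gripper_force: 8.1
```

Emit:
{"op": "carry_out", "data": {
  "plan": [0.9,0,0,0,0,0.9,0,0,0,0,0.9,0,0,0,0,0.9,0,0,0,0,0.9,0,0,0,0]
}}

```text
time: 13.12
tool_pos: [0.6093, -0.1976, 0.0658]
orientation: [0.816, 0.579, 0.001, 0.001]
ft_force: [0.2, 0.8, 8.9]
finger_gap: 0.0154
gripper_force: 25.0
```

Emit:
{"op": "carry_out", "data": {
  "plan": [0.9,0,0,-0.1,0,0.9,0,0,-0.2,0,0.9,0,0,-0.35,0,0.9,0,0,-0.6,0,0.9,0,0,-0.85,0]
}}

```text
time: 13.53
tool_pos: [0.6081, -0.1971, 0.1504]
orientation: [0.816, 0.579, -0.0, -0.0]
ft_force: [0.5, -0.1, -0.6]
finger_gap: 0.0154
gripper_force: 25.0
```

```bash
cat > cl.py <<'E'
from h import *
s=r.sense();tp=np.array(s["tool_pos"]);R=Ro.from_quat(s["orientation"])
print({k:np.round(s[k],4) for k in("time","tool_pos","ft_force","gripper_force","finger_gap")})
for cam in ["side","top","wrist"]:
    c=get_calibration(cam);p,d=grab_frame(cam);W,uv=world(cam,d,c=c)
    L=R.inv().apply(W-tp)*1000
    m=(abs(L[:,0])<32)&(abs(L[:,1])<22)&(L[:,2]<45)&(L[:,2]>-22);q=L[m]
    if len(q)<5: print(cam,0);continue
    print(cam,len(q),"x",np.percentile(q[:,0],[1,99]).round(1),"y",np.percentile(q[:,1],[1,99]).round(1),"z",np.percentile(q[:,2],[1,99]).round(1))
    J=q[(q[:,2]>15)]; print("  low part x,y,z ranges",J.min(0).round(1) if len(J) else 0,J.max(0).round(1) if len(J) else 0,len(J))
    if cam=="side":
        u,v=uv[m].mean(0).astype(int);np.save("sidepx.npy",[u,v]);cv2.imwrite("pics/side_%d.png"%int(s["time"]*100),cv2.resize(p[max(0,v-60):v+60,max(0,u-80):u+80,::-1],(800,600)));print("pics/side_%d.png"%int(s["time"]*100))
E
python3 cl.py
```

```text
{'time': np.float64(13.5333), 'tool_pos': array([ 0.6081, -0.1971,  0.1504]), 'ft_force': array([ 0.456 , -0.0794, -0.5595]), 'gripper_force': np.float64(24.9942), 'finger_gap': np.float64(0.0154)}
side 362 x [-26.5  19.1] y [-18.9  13.2] z [-21.3  16.9]
  low part x,y,z ranges [-23.6 -19.2  15.1] [16.1 15.6 17.9] 18
pics/side_1353.png
top 0
wrist 1951 x [-22.8  24.1] y [-14.   19.9] z [-21.9   8.9]
  low part x,y,z ranges 0 0 0
```

The clip is held, with its pivot about 13 mm above the TCP. I carry it over the card, staying high.

```bash
python3 -c "
from h import *
legs([.5975,.1366,.170],14.8)"
```

```text
now [ 0.6093 -0.1975  0.1518] yaw_y -19.28 t 13.6833 gap 0.0153
[0.779, -0.303, -0.047, -0.095]
[0.815, -0.185, -0.047, -0.095]
[0.833, -0.062, -0.047, -0.095]
[0.833, 0.062, -0.047, -0.095]
```

View pics/side_1353.png

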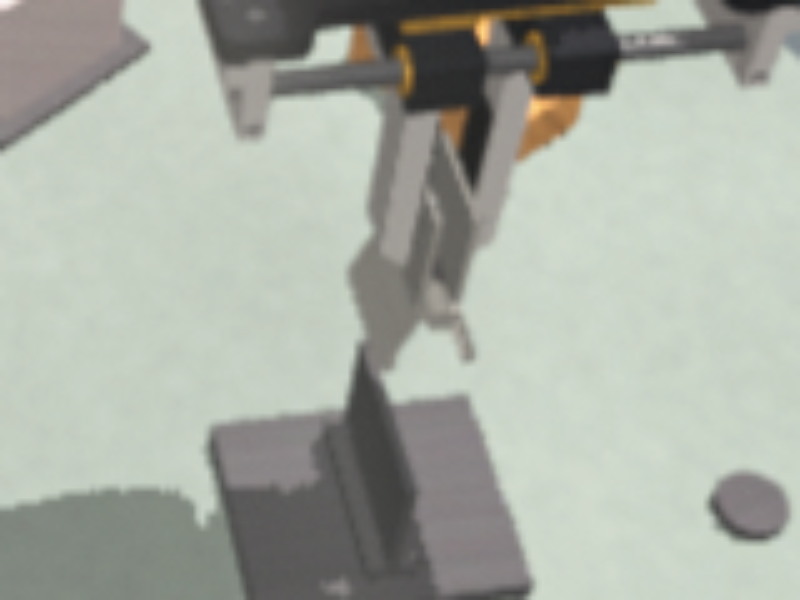

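The clip hangs open and upright, with its jaws at (380,350) and (465,350), clear of the rail. I carry on.

Emit:
{"op": "carry_out", "data": {
  "plan": [0.9,0.2,-0.08,-0.05,-0.095,0.9,0.4,-0.15,-0.05,-0.095,0.9,0.6,-0.23,-0.05,-0.095,0.9,0.78,-0.3,-0.05,-0.095,0.9,0.78,-0.3,-0.05,-0.095]
}}

```text
time: 14.1
tool_pos: [0.6055, -0.1106, 0.1534]
orientation: [0.769, 0.639, -0.0, -0.001]
ft_force: [0.4, 0.6, -1.0]
finger_gap: 0.0155
gripper_force: 25.0
```

Emit:
{"op": "carry_out", "data": {
  "plan": [0.9,0.2,-0.05,-0.05,-0.095,0.9,0.4,-0.1,-0.05,-0.095,0.9,0.6,-0.14,-0.05,-0.095,0.9,0.815,-0.185,-0.05,-0.095,0.9,0.815,-0.185,-0.05,-0.095]
}}

```text
time: 14.52
tool_pos: [0.6025, -0.0275, 0.1585]
orientation: [0.72, 0.694, -0.0, -0.001]
ft_force: [0.6, 0.3, -0.9]
finger_gap: 0.0155
gripper_force: 25.0
```

Emit:
{"op": "carry_out", "data": {
  "plan": [0.9,0.2,-0.02,-0.05,-0.095,0.9,0.4,-0.03,-0.05,-0.095,0.9,0.6,-0.05,-0.05,-0.095,0.9,0.833,-0.062,-0.05,-0.095,0.9,0.833,-0.062,-0.05,-0.095]
}}

```text
time: 14.93
tool_pos: [0.5996, 0.0556, 0.1636]
orientation: [0.666, 0.746, -0.0, -0.001]
ft_force: [0.6, 0.6, -0.8]
finger_gap: 0.0155
gripper_force: 25.0
```

Emit:
{"op": "carry_out", "data": {
  "plan": [0.9,0.2,0.02,-0.05,-0.095,0.9,0.4,0.03,-0.05,-0.095,0.9,0.6,0.05,-0.05,-0.095,0.9,0.833,0.062,-0.05,-0.095,0.9,0.833,0.062,-0.05,-0.095]
}}

```text
time: 15.35
tool_pos: [0.5965, 0.1388, 0.1685]
orientation: [0.609, 0.794, -0.0, -0.0]
ft_force: [-0.5, -0.1, -0.9]
finger_gap: 0.0152
gripper_force: 25.0
```

```bash
cat > cp.py <<'E'
from h import *
s=r.sense();tp=np.array(s["tool_pos"]);R=Ro.from_quat(s["orientation"])
for cam in ["side","wrist","top"]:
    c=get_calibration(cam);p,d=grab_frame(cam);W,uv=world(cam,d,c=c);L=R.inv().apply(W-tp)*1000
    near=np.hypot(W[:,0]-.595,W[:,1]-.136)<.1
    m=near&(abs(W[:,2]-.08)<.003)
    if m.sum()>20: print(cam,"standtop",m.sum(),"L centre",cv2.minAreaRect(L[m][:,:2].astype(np.float32)))
    m=near&(W[:,2]>.1)&(W[:,2]<.1245)&(abs(L[:,1])<9)
    if m.sum()>5: print(cam,"card",m.sum(),"L x",np.percentile(L[m][:,0],[1,99]).round(1),"L y",np.percentile(L[m][:,1],[2,50,98]).round(1),"zmax",W[m][:,2].max())
E
python3 cl.py; python3 cp.py; python3 -c "
from h import *
legs([.5975,.1366,.170],14.8)"
```

```text
{'time': np.float64(15.35), 'tool_pos': array([0.5965, 0.1388, 0.1685]), 'ft_force': array([-0.4888, -0.0774, -0.898 ]), 'gripper_force': np.float64(24.9949), 'finger_gap': np.float64(0.0152)}
side 317 x [-24.8  20.6] y [-20.5  12.3] z [-20.7  17.9]
  low part x,y,z ranges [-23.6 -20.8  15.1] [28.  13.9 44.5] 22
pics/side_1535.png
top 0
wrist 2360 x [-26.4  20.9] y [-16.2  17.5] z [-20.3  44.5]
  low part x,y,z ranges [  8.  -14.4  15.2] [31.7 15.7 45. ] 54
side standtop 929 L centre ((-0.31266021728515625, -2.689586639404297), (80.44147491455078, 140.78565979003906), 89.52207946777344)
side card 249 L x [-49.3  50.8] L y [-5.1 -3.5 -0.9] zmax 0.12344073165608033
wrist standtop 8635 L centre ((9.744144439697266, 1.2458076477050781), (121.92870330810547, 80.1885757446289), 0.008897041901946068)
wrist card 221 L x [10.4 51. ] L y [-0.1  0.7  2.2] zmax 0.12445262156880434
top standtop 368 L centre ((-50.581932067871094, -0.8541221618652344), (35.82753372192383, 79.62124633789062), 1.8150721788406372)
top card 14 L x [-47.6 -36.9] L y [-2.6 -1.6  0.3] zmax 0.1231450891141295
now [0.597  0.1355 0.169 ] yaw_y 14.84 t 15.65 gap 0.0153
[0.009, 0.008, -0.01, 0.0]
```

Clip and card agree to within 1 mm in both the side and wrist views. I lower it 47 mm, which puts the pivot about 12 mm above the edge.

Emit:
{"op": "carry_out", "data": {
  "plan": [0.9,0.01,0,0.09,0,0.9,0.01,0,0.18,0,0.9,0.01,0,0.28,0,0.9,0.01,0,0.38,0,0.9,0.01,0,0.47,0]
}}

```text
time: 16.07
tool_pos: [0.5962, 0.1376, 0.1204]
orientation: [0.609, 0.793, -0.0, -0.0]
ft_force: [0.5, 0.7, -2.4]
finger_gap: 0.0154
gripper_force: 25.0
```

Emit:
{"op": "carry_out", "data": {
  "plan": [0.9,0,0,0,0,0.9,0,0,0,0,0.9,0,0,0,0,0.9,0,0,0,0,0.9,0,0,0,0]
}}

```text
time: 16.48
tool_pos: [0.5968, 0.1378, 0.1227]
orientation: [0.609, 0.793, 0.0, 0.0]
ft_force: [-0.0, -0.1, -1.5]
finger_gap: 0.0153
gripper_force: 25.0
```

```bash
python3 cl.py; python3 cp.py; python3 k.py|sed -n 2p
```

```text
{'time': np.float64(16.4833), 'tool_pos': array([0.5968, 0.1378, 0.1227]), 'ft_force': array([-0.0444, -0.1445, -1.4832]), 'gripper_force': np.float64(24.9945), 'finger_gap': np.float64(0.0153)}
side 517 x [-30.8  28.2] y [-21.5  10.7] z [-20.8  44.6]
  low part x,y,z ranges [-31.8 -22.   15.1] [31.4 -2.2 44.8] 221
pics/side_1648.png
top 0
wrist 4055 x [-23.   31.8] y [-21.5  21.6] z [-19.3  42.6]
  low part x,y,z ranges [-15.8 -22.   15. ] [32.  22.  43.5] 1671
side standtop 913 L centre ((-2.024658203125, -3.9679794311523438), (142.4342041015625, 81.13739776611328), 0.19114886224269867)
side card 145 L x [-51.8  47.6] L y [-5.4 -3.6  8.5] zmax 0.12252171691524445
wrist standtop 10960 L centre ((-1.0643157958984375, 0.9305152893066406), (138.56939697265625, 80.24655151367188), 0.007907835766673088)
wrist card 312 L x [-50.5  48.8] L y [-0.5  0.8  2. ] zmax 0.1244805781410578
top standtop 358 L centre ((-55.160438537597656, -1.7238807678222656), (35.90522384643555, 80.48731994628906), 6.798081874847412)
top card 15 L x [-49.7 -39.7] L y [-2.5 -1.8  0.4] zmax 0.12158984590330622
knob x in stand frame (home -90..-70): [-0.08611906 -0.07301941 -0.04638675] 399 tool 0.0019724820021757346 0.0012923527446787085
```

View pics/side_1648.png

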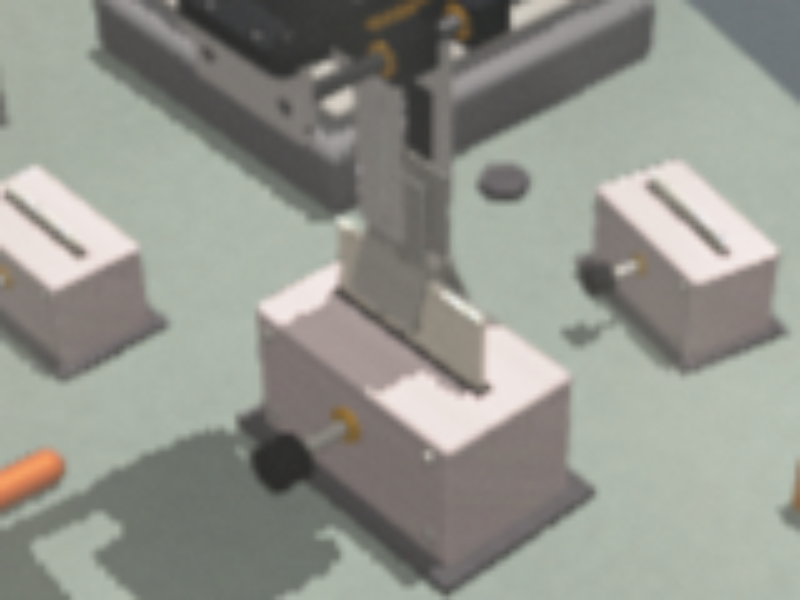

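The picture shows the clip upright astride the middle of the card at (390,270), with the knob home at (285,460). The wrench is only the clip's weight, so nothing is touching. I hand in.

```bash
python3 -c "
from bench import r
print(r.close_job())"
```

```text
the job is handed in; nothing more can be done
None
```

I handed the job in at about 17 s. By my last measurements the knob is home, the card is locked up, and the clip is held open astride the card's middle without touching it; no verdict came back.

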